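Check the specimen boxes and put the right one on the hotplate

ROBOT

A 7-joint arm with a two-finger parallel gripper is mounted at the origin on the work surface. World frame = base frame: x ahead of the robot, y to its left, z up, the work surface at z = 0. Lengths are in m, angles in degrees, forces in N, time in s.
With the tool pointing down it reaches from about 0.4 to 0.75 m from the base axis. Payload 19.5 kg.
Tool frame: the origin (TCP) lies at the very end of the fingers, on their centre line; the grasp point (between the pads) lies 19 mm behind it; z points along the fingers, y is the line along which they close (so a half turn about z gives the same grasp; the last joint's range is limited). The gripper opens to 85 mm and grips with 20 to 120 N. Pads are 22 mm wide; open, the fingers measure 114 mm over their backs; the gripper's body (76 mm by 85 mm) begins 54 mm behind the grasp point. The pads swing forward as they close: fully open they stand 13 mm farther back than shut.
Start: joints at [72.955, 40.479, -1.581, 85.061, 1.261, 54.483, -4.326], TCP at [0.145, -0.556, 0.231] pointing down, gripper open.
Joint ranges: [-155.06, 155.06], [-18.47, 123.98], [-90, 86.84], [0, 140.48], [-83.41, 263.41], [0, 116], [-161.91, 161.91]. Speed limits (degrees/s): [108.29, 108.29, 147.25, 147.25, 172.46, 172.46, 172.46].

INTERFACE

Orientations are given as [roll, pitch, yaw] about the fixed x, y, z axes, in that order (R = Rz(yaw) Ry(pitch) Rx(roll)).
In Python, from workcell import observe, cams, workorder gives the robot as it stands.
- The arm moves only by the tool move_arm, never from a script. Its arguments are lists of equal length, an entry for each row: "slide": the shift along the tool's x, y, z in mm, a list of three; "rotation": the turn, a rotation vector about the tool's x, y, z in rad, a list of three; "claw": the closure in counts, from 0 (fully open) to 255 (shut). A call has 1 to 20 rows; each row is the pose to reach, as a shift and turn from the pose commanded when the call began, along the tool's axes at that moment; what a row does not reach only later rows make up. A row lasts 1/8 s, in which the tool goes at most 62.5 mm and 10.7 degrees, less where a joint would pass 70% of its speed; a pose out of reach is approached as far as the arm can. A call with a gripper value outside its range is refused whole. The fingers move at their own pace and stop on an object; "grip_force" is the grip in N (left out, the last holds). Time passes only in rows, so rows that repeat a pose let the fingers close. It gives the time, the measured TCP pose, the force, the opening and the grip force at its end, in the units of the state.
- observe(): the state, without advancing time (a new reading comes with each control period).
- cams.get_image(name): name is "scene" or "side" or "wrist"; returns the picture (480x640x3 uint8, red, green, blue); there is no depth.
- cams.calibration(name): a dict with "vertical_fov" (degrees; the focal length in pixels is half the picture's height over the tangent of half this angle, whatever the lens; pixels are square), "cx", "cy" (the principal point, pixels), "rvec" (rotation vector, rad) and "tvec" (3), from world to camera coordinates, as OpenCV has them. Camera axes: x right, y down, z forward; pixel columns grow to the right and rows downward; lengths in m; the calibration is good to about 2 mm. A picture is of the moment at which its call begins: read the wrist's pose just before it. calibration takes no time and is no camera call; for the wrist camera it gives the pose at the moment of the call.
- workorder.finish_job(): hands the job in; it is judged then, once.
The state is a dict: "t": time; "joint_pos": joint angles; "qvel": joint speeds; "tau": joint torques, N m; "position": TCP position; "tool_rot": TCP orientation; "ft_force": force on the tool from outside, world axes, zero at the start; "moment": the same for the moment, N m; "gripper_width": finger opening in m; "grip_force": force on a finger pad.
Only numpy, scipy, OpenCV 4.12 (cv2) and the standard library are available. Lean on these libraries where they do the work, as an engineer would, in place of code of your own. Each camera call takes 0.05 s, during which the arm holds its last target. There are 200 camera calls.

TASK

Check the three lidded metal specimen boxes: take off all three lids and lay them flat on the bench, handles up, leaving the boxes where they stand. Then take the box that holds the waisted (dog-bone) test bar, keep it level with the bar in it, and set it down gently, not dropped, in the middle of the hotplate's round plate. Leave everything else in place: the lids on the bench, the other two boxes and their bars, and the bottle, beaker and spanner.

Things in the scene. Friction and masses are not known exactly. Their poses are not given: they have to be found in the camera images.
- box_a: one of three outwardly identical open-topped metal boxes, 130 long (its x) x 64 wide (its y) x 60 high, walls and floor 3 thick, about 0.3 kg (varies), standing on the bench under a loose lift-off lid. Origin: centre of the underside, z up. Which box stands in which place of the row varies, as does its turn
- box_b: one of three outwardly identical open-topped metal boxes, 130 long (its x) x 64 wide (its y) x 60 high, walls and floor 3 thick, about 0.3 kg (varies), standing on the bench under a loose lift-off lid. Origin: centre of the underside, z up. Which box stands in which place of the row varies, as does its turn
- box_c: one of three outwardly identical open-topped metal boxes, 130 long (its x) x 64 wide (its y) x 60 high, walls and floor 3 thick, about 0.3 kg (varies), standing on the bench under a loose lift-off lid. Origin: centre of the underside, z up. Which box stands in which place of the row varies, as does its turn
- lid_a: loose lid of box_a: plate 136 (its x) x 70 (its y) x 4 thick with a 116 x 50 x 5 locating step below it that sits in the box mouth with about 4 play all round (lift it straight up until the step is clear); about 0.12 kg. On top a black bar handle, 12 thick, along the lid's x, 64 long between its two posts; bar centre 37 above the origin. Origin: centre of the step's underside, z up: 55 above the box's origin when closed, 0 above the bench when laid down handle up
- lid_b: loose lid of box_b: plate 136 (its x) x 70 (its y) x 4 thick with a 116 x 50 x 5 locating step below it that sits in the box mouth with about 4 play all round (lift it straight up until the step is clear); about 0.12 kg. On top a black bar handle, 12 thick, along the lid's x, 64 long between its two posts; bar centre 37 above the origin. Origin: centre of the step's underside, z up: 55 above the box's origin when closed, 0 above the bench when laid down handle up
- lid_c: loose lid of box_c: plate 136 (its x) x 70 (its y) x 4 thick with a 116 x 50 x 5 locating step below it that sits in the box mouth with about 4 play all round (lift it straight up until the step is clear); about 0.12 kg. On top a black bar handle, 12 thick, along the lid's x, 64 long between its two posts; bar centre 37 above the origin. Origin: centre of the step's underside, z up: 55 above the box's origin when closed, 0 above the bench when laid down handle up
- waisted_bar: the wanted dark steel test bar, flat, 92 long (its x), 8 thick, with ends 24 x 40 wide and an 18 wide waist 44 long between; 0.12 kg, lying loose in one of the boxes. Origin: centre of its underside
- straight_bar: dark steel straight flat bar 92 x 28 x 8 lying loose in another box: not wanted. Origin: centre of its underside
- angle_bar: dark steel flat L-shaped bar, 92 x 40 over all, limbs 16 wide, 8 thick, lying loose in the third box: not wanted. Origin: middle of its overall outline, underside
- hotplate: fixed hotplate: white base 230 (its x) x 190 (its y) whose top is 61 above the bench, carrying a round flat bare-metal plate 180 across, its top 80 above the bench. Origin: centre of the underside of the base, on the bench
- plate_top (a point): centre of the top face of the hotplate's round plate (80 above the bench)
- bottle: bystander: glass jar with blue cap, 66 across, 120 high; origin at centre of the underside
- beaker: bystander: glass beaker, 84 across, 100 high; origin at centre of the underside
- spanner: bystander: steel spanner 170 long lying on the bench; origin at its middle, underside
Things that resemble listed ones, but are neither listed nor needed, are in the scene too. What is shaped like the lid_c but pink is not meant.

How it is judged (in metres and radians):
On the way, in this order (a step that is already met when the one before it is completed fails the run):
1. all three lids lie flat on the bench together, every box still stands where it stood with its bar inside (height (world z) of each of lid_a, lid_b, lid_c below 0.012 m and angle between each of lid_a, lid_b, lid_c's own z axis and vertical below 0.15 rad and distance of each of box_a, box_b, box_c from where it was at the start of the episode below 0.03 m and angle between each of box_a, box_b, box_c's own z axis and vertical below 0.1 rad and x of waisted_bar in the frame of box_a between -0.06 and 0.06 m and y of waisted_bar in the frame of box_a between -0.03 and 0.03 m and z of waisted_bar in the frame of box_a between -0.002 and 0.03 m and x of straight_bar in the frame of box_b between -0.06 and 0.06 m and y of straight_bar in the frame of box_b between -0.03 and 0.03 m and z of straight_bar in the frame of box_b between -0.002 and 0.03 m and x of angle_bar in the frame of box_c between -0.06 and 0.06 m and y of angle_bar in the frame of box_c between -0.03 and 0.03 m and z of angle_bar in the frame of box_c between -0.002 and 0.03 m), for 0.2 s.
2. the box with the waisted bar is lifted off the bench, the bar in it (height (world z) of box_a above 0.03 m and x of waisted_bar in the frame of box_a between -0.06 and 0.06 m and y of waisted_bar in the frame of box_a between -0.03 and 0.03 m and z of waisted_bar in the frame of box_a between -0.002 and 0.03 m), for 0.1 s.
At the end, for the whole second after the job is handed in: The waisted bar's box stands level, at rest, on the round plate, centre within 25 mm of the plate's, bar inside; all lids lie flat on the bench, handles up; the other boxes stand within 30 mm of where they were, bars inside; all released (horizontal distance between box_a and plate_top below 0.025 m and z of box_a in the frame of plate_top between -0.004 and 0.004 m and angle between box_a's own z axis and vertical below 0.05 rad and linear speed of box_a below 0.01 m/s and x of waisted_bar in the frame of box_a between -0.06 and 0.06 m and y of waisted_bar in the frame of box_a between -0.03 and 0.03 m and z of waisted_bar in the frame of box_a between -0.002 and 0.03 m and height (world z) of each of lid_a, lid_b, lid_c below 0.012 m and angle between each of lid_a, lid_b, lid_c's own z axis and vertical below 0.15 rad and distance of each of box_b, box_c from where it was at the start of the episode below 0.03 m and angle between each of box_b, box_c's own z axis and vertical below 0.1 rad and x of straight_bar in the frame of box_b between -0.06 and 0.06 m and y of straight_bar in the frame of box_b between -0.03 and 0.03 m and z of straight_bar in the frame of box_b between -0.002 and 0.03 m and x of angle_bar in the frame of box_c between -0.06 and 0.06 m and y of angle_bar in the frame of box_c between -0.03 and 0.03 m and z of angle_bar in the frame of box_c between -0.002 and 0.03 m and contact force between the fingers and anything else below 0.5 N); the robot touches nothing.
It fails at once if a box with the wrong contents is lifted off the bench (20 mm) (height (world z) of any of box_b, box_c above 0.02 m).
It fails at once if the chosen box is tipped by more than about 23 degrees (angle between box_a's own z axis and vertical above 0.4 rad).
It fails at once if the chosen box hits the plate fast or is dropped onto it (faster than 0.4 m/s within 10 mm of the plate) (horizontal distance between box_a and plate_top below 0.12 m and z of box_a in the frame of plate_top between -0.02 and 0.01 m and linear speed of box_a above 0.4 m/s).
It fails at once if the bottle, beaker or spanner is pushed by more than 40 mm (distance of any of bottle, beaker, spanner from where it was at the start of the episode above 0.04 m).
It also fails if it takes over 72 s, if anything falls off the work surface, if the arm or the gripper's body presses on something with over 40 N, if the wrist force passes 120 N, or if a joint passes its speed limit or range.

## Working session

There is one attempt and no reset: what is moved stays moved. The work goes in short steps, Python scripts to look and compute and a tool call to move; the robot and the scene stay as the last step left them, time stands still between calls to the robot, and variables do not carry over. Pictures are saved under pics/ and viewed, at most 10 in all, crops included, and the job is handed in when it is done.

Besides the shell and the picture viewer there is one more tool, called after "Call:" as name(argument=value, ...) on one line, values as JSON. move_arm: Moves the arm, as the interface text tells. Its arguments: {"type":"object","properties":{"slide":{"type":"array","items":{"type":"array","items":{"type":"number"}}},"rotation":{"type":"array","items":{"type":"array","items":{"type":"number"}}},"claw":{"type":"array","items":{"type":"number"}},"grip_force":{"type":"number"}},"required":["slide","rotation","claw"]}

```bash
mkdir -p pics; ls; python3 - <<'E'
from workcell import observe,cams
import cv2
s=observe();print(s)
for n in ("scene","side"):
    cv2.imwrite(f"pics/{n}0.png",cams.get_image(n)[:,:,::-1]);print(n,cams.calibration(n))
print(cams.calibration("wrist"))
E
```

```text
pics
{'t': 0.0, 'joint_pos': array([72.95414755, 40.51377028, -1.58235042, 85.08192976,  1.25777194,
       54.48309988, -4.32603116]), 'qvel': array([-0.04468654,  0.03063411, -0.01910321, -0.03576098,  0.05419073,
       -0.02761674,  0.08981685]), 'tau': array([ 2.02731990e-04, -8.83203077e+01,  1.23459801e+00, -2.36167073e+01,
        1.69003231e-02,  6.53361800e-03, -2.44158025e-05]), 'position': array([ 0.14543752, -0.55604368,  0.23083916]), 'tool_rot': array([-1.79938392e+02, -2.77445371e-04,  1.46548042e+01]), 'ft_force': array([ 0.70274781,  0.61529383, -0.70766623]), 'moment': array([ 0.00486532,  0.01181357, -0.02434328]), 'grip_force': 0.0, 'gripper_width': 0.08539323197414896}
scene {'vertical_fov': 51.77692883476541, 'cx': 313.1613965593118, 'cy': 236.99905761299377, 'rvec': array([ 1.09930387,  2.35670405, -1.02930106]), 'tvec': array([ 0.25718463, -0.28098192,  1.58592066])}
side {'vertical_fov': 50.139536573058365, 'cx': 322.56130534217715, 'cy': 245.10116382843847, 'rvec': array([ 0.87158439, -2.35599081,  1.22002186]), 'tvec': array([0.49034255, 0.20078062, 0.81974953])}
{'vertical_fov': 70.70613095443377, 'cx': 323.2042127658595, 'cy': 237.00937925911728, 'rvec': array([-2.309093  ,  1.78202112,  0.24489417]), 'tvec': array([-0.57479132, -0.03545959,  0.37893767])}
```

View pics/scene0.png

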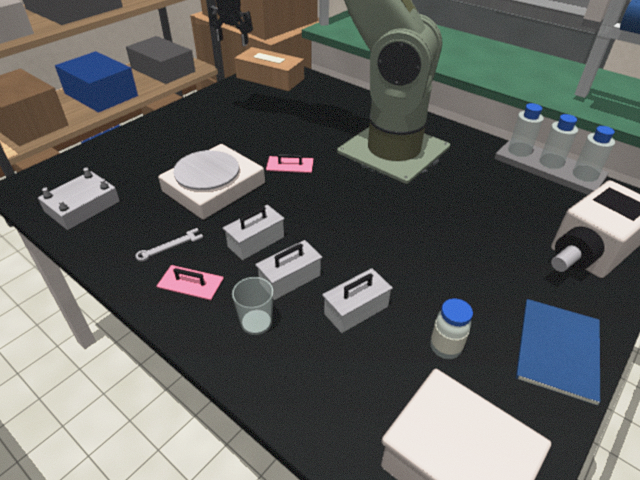

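View pics/side0.png

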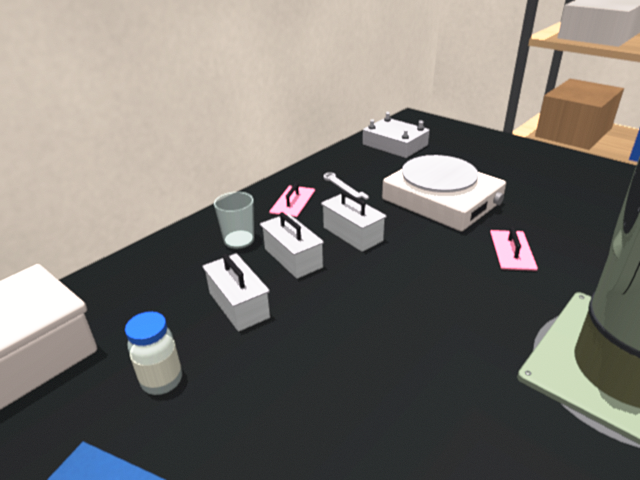

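Both views show three gray boxes in a row (scene lids near (254,228), (289,260), (357,293)). The hotplate is at (206,170), with the spanner, beaker and bottle nearby, plus two pink decoy lids.

```bash
cat > h.py <<'E'
import numpy as np,cv2
from workcell import observe,cams
def K(c):
    f=240/np.tan(np.radians(c["vertical_fov"])/2); return np.array([[f,0,c["cx"]],[0,f,c["cy"]],[0,0,1]])
def cast(c,px,z):
    R,_=cv2.Rodrigues(c["rvec"]); o=-R.T@c["tvec"]
    p=np.atleast_2d(np.array(px,float)); d=(np.c_[p,np.ones(len(p))]@np.linalg.inv(K(c)).T)@R
    return (o+d*((z-o[2])/d[:,2:]))[:,:2]
def proj(c,P):
    return cv2.projectPoints(np.atleast_2d(np.array(P,float)),c["rvec"],c["tvec"],K(c),None)[0][:,0]
E
python3 - <<'E'
from h import *
for n,L in (("scene",dict(boxes=[(254,224),(289,258),(357,290)],pink=[(190,282),(290,163)],plate=[(206,169)],beak=[(256,322)],bottle=[(449,347)],span=[(138,255),(200,236)])),("side",dict(boxes=[(353,208),(292,232),(236,274)],pink=[(292,201),(514,249)],plate=[(440,174)],beak=[(238,240)],bottle=[(158,378)],span=[(328,178),(364,194)]))):
    c=cams.calibration(n)
    for k,p in L.items(): print(n,k,cast(c,p,dict(boxes=.064,plate=.08).get(k,0.)).round(3).tolist())
c=cams.calibration("scene")
# hotplate ellipse in both views
for n,(u,v) in (("scene",(206,170)),("side",(440,174))):
    im=cams.get_image(n); c=cams.calibration(n)
    hsv=cv2.cvtColor(im,cv2.COLOR_RGB2HSV); print(n,im[v,u],im[v+18,u-30])
s=observe();c=cams.calibration("wrist");R,_=cv2.Rodrigues(c["rvec"]);print("wristcam",-R.T@c["tvec"],R[2], "tcp",s["position"])
E
```

```text
scene boxes [[0.595, -0.029], [0.627, 0.116], [0.605, 0.293]]
scene pink [[0.79, -0.052], [0.271, -0.202]]
scene plate [[0.529, -0.279]]
scene beak [[0.774, 0.149]]
scene bottle [[0.561, 0.503]]
scene span [[0.815, -0.221], [0.67, -0.158]]
side boxes [[0.593, -0.036], [0.63, 0.119], [0.612, 0.287]]
side pink [[0.801, -0.051], [0.285, -0.203]]
side plate [[0.514, -0.269]]
side beak [[0.773, 0.152]]
side bottle [[0.569, 0.499]]
side span [[0.812, -0.203], [0.682, -0.194]]
scene [201 198 200] [225 215 206]
side [248 245 247] [196 180 171]
wristcam [ 0.21115966 -0.53924181  0.37416243] [-0.26004389 -0.06753399 -0.96323223] tcp [ 0.14543977 -0.55616687  0.23101611]
```

Call:
move_arm(slide=[[661, -531, -119], [661, -531, -119], [661, -531, -119], [661, -531, -119], [661, -531, -119], [661, -531, -119], [661, -531, -119], [661, -531, -119], [661, -531, -119], [661, -531, -119], [661, -531, -119], [661, -531, -119], [661, -531, -119], [661, -531, -119], [661, -531, -119], [661, -531, -119], [661, -531, -119], [661, -531, -119], [661, -531, -119], [661, -531, -119]], rotation=[[0, 0, 0.256], [0, 0, 0.256], [0, 0, 0.256], [0, 0, 0.256], [0, 0, 0.256], [0, 0, 0.256], [0, 0, 0.256], [0, 0, 0.256], [0, 0, 0.256], [0, 0, 0.256], [0, 0, 0.256], [0, 0, 0.256], [0, 0, 0.256], [0, 0, 0.256], [0, 0, 0.256], [0, 0, 0.256], [0, 0, 0.256], [0, 0, 0.256], [0, 0, 0.256], [0, 0, 0.256]], claw=[0, 0, 0, 0, 0, 0, 0, 0, 0, 0, 0, 0, 0, 0, 0, 0, 0, 0, 0, 0])

```text
t: 2.7
position: [0.6506, 0.1246, 0.3504]
tool_rot: [-180.0, 0.0, -0.0]
ft_force: [-0.5, -0.4, -0.8]
gripper_width: 0.0852
grip_force: 0.0
```

```bash
python3 - <<'E'
from h import *
s=observe();c=cams.calibration("wrist");im=cams.get_image("wrist");np.save("w1.npy",im)
import pickle;pickle.dump((s,c),open("w1.pkl","wb"))
cv2.imwrite("pics/w1.png",im[:,:,::-1]);print(s["position"],s["tool_rot"],s["joint_pos"],s["t"])
E
```

```text
[0.65058312 0.124573   0.35039571] [-1.79991371e+02  1.52672914e-03 -1.90999701e-02] [ -15.83736476   45.807531      6.91120386   48.07219419   -4.96839964
   86.34273521 -100.70913066] 2.7
```

View pics/w1.png

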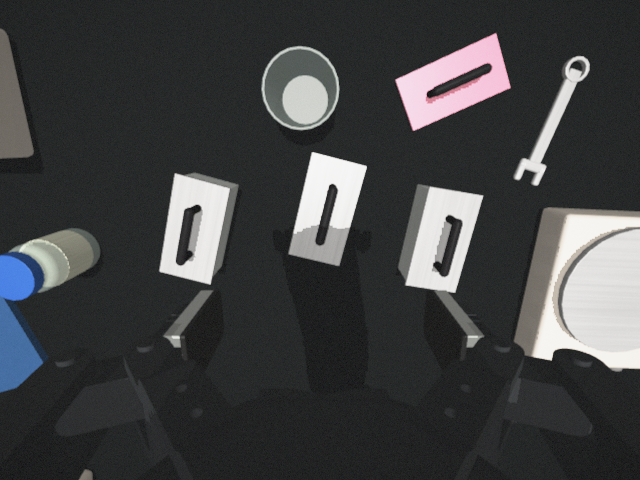

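The wrist view shows the three lids clearly, centred near (196,229), (328,209) and (441,240). The spanner, pink lid, beaker and bottle lie around them.

```bash
python3 - <<'E'
from h import *
import pickle
s,c=pickle.load(open("w1.pkl","rb"));im=np.load("w1.npy");g=cv2.cvtColor(im,cv2.COLOR_RGB2GRAY)
for n,q in dict(L=[(176,174),(230,185),(211,284),(160,272)],M=[(312,152),(367,166),(341,266),(289,253)],R=[(425,187),(483,195),(456,292),(406,284)]).items():
    q=np.array(q,np.float32)
    r=cv2.cornerSubPix(g,q.reshape(-1,1,2).copy(),(5,5),(-1,-1),(3,50,.01))[:,0]
    P=cast(c,r,.064);ctr=P.mean(0)
    d=(P[0]-P[3])+(P[1]-P[2])
    # handle: dark inside lid
    m=np.zeros_like(g);cv2.fillConvexPoly(m,np.int32(r),255);m=cv2.erode(m,np.ones((9,9)))
    k=((m>0)&(g<50)).astype(np.uint8);N,l,st,ce=cv2.connectedComponentsWithStats(k);j=1+st[1:,4].argmax()
    pts=cast(c,np.argwhere(l==j)[:,::-1],.098).astype(np.float32)
    (hc,hs,ha)=cv2.minAreaRect(pts*1000)
    print(n,(r-q).round(1).tolist(),ctr.round(4),"yaw",np.degrees(np.arctan2(d[1],d[0])).round(1),"sides",[np.linalg.norm(P[i]-P[(i+1)%4]).round(4) for i in range(4)],"handle",np.round(hc,1),np.round(hs,1),round(ha,1))
g2=(g>110).astype(np.uint8)
print(cast(c,[(301,100)],0),cast(c,[(576,70),(530,175)],0))
E
```

```text
L [[-1.5, -1.2999999523162842], [-0.8999999761581421, -0.30000001192092896], [-1.0, 0.5], [-1.399999976158142, -0.800000011920929]] [0.6078 0.2952] yaw -15.3 sides [np.float64(0.0689), np.float64(0.1411), np.float64(0.0707), np.float64(0.1368)] handle [610.6 289. ] [16.8 79.3] 74.7
M [[-0.4000000059604645, -0.6000000238418579], [-0.30000001192092896, -0.20000000298023224], [-2.5, -0.30000001192092896], [-1.2999999523162842, 0.6000000238418579]] [0.6333 0.121 ] yaw -14.1 sides [np.float64(0.0706), np.float64(0.1364), np.float64(0.0702), np.float64(0.1365)] handle [635.1 121.3] [10.  73.9] 76.1
R [[4.699999809265137, -1.0], [0.10000000149011612, 0.30000001192092896], [-1.899999976158142, 0.699999988079071], [-1.2000000476837158, 0.8999999761581421]] [ 0.5922 -0.0335] yaw -9.6 sides [np.float64(0.0701), np.float64(0.137), np.float64(0.0699), np.float64(0.1371)] handle [596.5 -26.6] [19.6 75. ] 80.7
[[0.77444083 0.15453092]] [[ 0.8116923  -0.21224389]
 [ 0.6736265  -0.17366827]]
```

Call:
move_arm(slide=[[-18, 4, 120], [-18, 4, 180], [-18, 4, 230], [-18, 4, 230], [-18, 4, 255], [-18, 4, 275], [-18, 4, 275], [-18, 4, 275], [-18, 4, 275], [-18, 4, 275], [-18, 4, 275], [-18, 4, 275], [-18, 4, 275], [-18, 4, 275]], rotation=[[0, 0, 0.246], [0, 0, 0.246], [0, 0, 0.246], [0, 0, 0.246], [0, 0, 0.246], [0, 0, 0.246], [0, 0, 0.246], [0, 0, 0.246], [0, 0, 0.246], [0, 0, 0.246], [0, 0, 0.246], [0, 0, 0.246], [0, 0, 0.246], [0, 0, 0.246]], claw=[0, 0, 0, 0, 0, 0, 0, 255, 255, 255, 255, 255, 255, 255], grip_force=40)

```text
t: 4.5
position: [0.6327, 0.1207, 0.0756]
tool_rot: [-180.0, -0.0, -14.1]
ft_force: [-1.9, -0.2, 6.6]
gripper_width: 0.0102
grip_force: 38.9
```

Call:
move_arm(slide=[[0, 0, -10], [0, 0, -25], [0, 0, -45], [-40, 0, -45], [-90, 0, -45], [-140, 0, -45], [-175, 0, -45], [-175, 0, -45], [-175, 0, 0], [-175, 0, 35], [-175, 0, 48], [-175, 0, 54], [-175, 0, 54]], rotation=[[0, 0, 0], [0, 0, 0], [0, 0, 0], [0, 0, 0], [0, 0, 0], [0, 0, 0], [0, 0, 0], [0, 0, 0], [0, 0, 0], [0, 0, 0], [0, 0, 0], [0, 0, 0], [0, 0, 0]], claw=[255, 255, 255, 255, 255, 255, 255, 255, 255, 255, 255, 255, 255])

```text
t: 6.12
position: [0.4634, 0.1634, 0.022]
tool_rot: [-180.0, -0.0, -14.1]
ft_force: [0.1, 0.2, -0.9]
gripper_width: 0.0106
grip_force: 39.1
```

Call:
move_arm(slide=[[0, 0, 1], [0, 0, 1], [0, 0, 1], [0, 0, 1], [0, 0, -60], [0, 0, -115], [60, 55, -115], [115, 105, -115], [173, 159, -115], [173, 159, -115], [173, 159, -115], [173, 159, -115], [173, 159, -75], [173, 159, -53], [173, 159, -53], [173, 159, -53], [173, 159, -53], [173, 159, -53], [173, 159, -53], [173, 159, -53]], rotation=[[0, 0, 0], [0, 0, 0], [0, 0, 0], [0, 0, 0], [0, 0, 0], [0, 0, 0], [0, 0, -0.079], [0, 0, -0.079], [0, 0, -0.079], [0, 0, -0.079], [0, 0, -0.079], [0, 0, -0.079], [0, 0, -0.079], [0, 0, -0.079], [0, 0, -0.079], [0, 0, -0.079], [0, 0, -0.079], [0, 0, -0.079], [0, 0, -0.079], [0, 0, -0.079]], claw=[255, 0, 0, 0, 0, 0, 0, 0, 0, 0, 0, 0, 0, 0, 255, 255, 255, 255, 255, 255])

```text
t: 8.62
position: [0.5922, -0.0329, 0.075]
tool_rot: [-180.0, -0.0, -9.6]
ft_force: [-0.9, 0.1, 7.1]
gripper_width: 0.0105
grip_force: 38.9
```

Call:
move_arm(slide=[[0, 0, -10], [0, 0, -25], [0, 0, -45], [-40, 0, -45], [-90, 0, -45], [-140, 0, -45], [-170, 0, -45], [-170, 0, -45], [-170, 0, 0], [-170, 0, 35], [-170, 0, 48], [-170, 0, 54], [-170, 0, 55]], rotation=[[0, 0, 0], [0, 0, 0], [0, 0, 0], [0, 0, 0], [0, 0, 0], [0, 0, 0], [0, 0, 0], [0, 0, 0], [0, 0, 0], [0, 0, 0], [0, 0, 0], [0, 0, 0], [0, 0, 0]], claw=[255, 255, 255, 255, 255, 255, 255, 255, 255, 255, 255, 255, 255])

```text
t: 10.25
position: [0.4248, -0.0048, 0.02]
tool_rot: [-180.0, -0.1, -9.6]
ft_force: [-1.1, -1.7, 7.6]
gripper_width: 0.0106
grip_force: 39.9
```

Call:
move_arm(slide=[[0, 0, 0], [0, 0, 0], [0, 0, 0], [0, 0, -60], [0, 0, -115], [25, -55, -115], [45, -110, -115], [65, -165, -115], [90, -220, -115], [110, -275, -115], [131, -324, -115], [131, -324, -115], [131, -324, -115], [131, -324, -75], [131, -324, -55], [131, -324, -55], [131, -324, -55], [131, -324, -55], [131, -324, -55], [131, -324, -55]], rotation=[[0, 0, 0], [0, 0, 0], [0, 0, 0], [0, 0, 0], [0, 0, 0], [0, 0, 0.094], [0, 0, 0.094], [0, 0, 0.094], [0, 0, 0.094], [0, 0, 0.094], [0, 0, 0.094], [0, 0, 0.094], [0, 0, 0.094], [0, 0, 0.094], [0, 0, 0.094], [0, 0, 0.094], [0, 0, 0.094], [0, 0, 0.094], [0, 0, 0.094], [0, 0, 0.094]], claw=[0, 0, 0, 0, 0, 0, 0, 0, 0, 0, 0, 0, 0, 0, 0, 255, 255, 255, 255, 255])

```text
t: 12.75
position: [0.6076, 0.2931, 0.0751]
tool_rot: [-180.0, -0.0, -15.0]
ft_force: [-1.9, -0.6, 7.1]
gripper_width: 0.0109
grip_force: 38.9
```

Call:
move_arm(slide=[[0, 0, 0], [0, 0, -10], [0, 0, -25], [0, 0, -45], [-40, 0, -45], [-90, 0, -45], [-140, 0, -45], [-170, 0, -45], [-170, 0, -45], [-170, 0, 0], [-170, 0, 35], [-170, 0, 48], [-170, 0, 54], [-170, 0, 54]], rotation=[[0, 0, 0], [0, 0, 0], [0, 0, 0], [0, 0, 0], [0, 0, 0], [0, 0, 0], [0, 0, 0], [0, 0, 0], [0, 0, 0], [0, 0, 0], [0, 0, 0], [0, 0, 0], [0, 0, 0], [0, 0, 0]], claw=[255, 255, 255, 255, 255, 255, 255, 255, 255, 255, 255, 255, 255, 255])

```text
t: 14.5
position: [0.4437, 0.337, 0.0211]
tool_rot: [-180.0, -0.0, -15.0]
ft_force: [0.5, 0.7, -0.3]
gripper_width: 0.0104
grip_force: 39.1
```

Call:
move_arm(slide=[[0, 0, 1], [0, 0, 1], [0, 0, 1], [0, 0, 1], [0, 0, -60], [0, 0, -115], [0, 0, -160], [273, 224, -329], [273, 224, -329], [273, 224, -329], [273, 224, -329], [273, 224, -329], [273, 224, -329], [273, 224, -329], [273, 224, -329], [273, 224, -329]], rotation=[[0, 0, 0], [0, 0, 0], [0, 0, 0], [0, 0, 0], [0, 0, 0], [0, 0, 0], [0, 0, 0], [0, 0, -0.262], [0, 0, -0.262], [0, 0, -0.262], [0, 0, -0.262], [0, 0, -0.262], [0, 0, -0.262], [0, 0, -0.262], [0, 0, -0.262], [0, 0, -0.262]], claw=[255, 0, 0, 0, 0, 0, 0, 0, 0, 0, 0, 0, 0, 0, 0, 0])

```text
t: 16.5
position: [0.6485, 0.0511, 0.3489]
tool_rot: [-180.0, 0.0, 0.1]
ft_force: [0.2, 0.5, 0.5]
gripper_width: 0.0853
grip_force: 0.0
```

```bash
python3 - <<'E'
from h import *
s=observe();c=cams.calibration("wrist");im=cams.get_image("wrist");np.save("w2.npy",im)
import pickle;pickle.dump((s,c),open("w2.pkl","wb"))
cv2.imwrite("pics/w2.png",im[:,:,::-1]);print(s["position"],s["tool_rot"],s["t"])
E
```

```text
[0.64853532 0.0511047  0.34892259] [-1.79964816e+02  4.69768273e-02  1.09715626e-01] 16.5
```

View pics/w2.png

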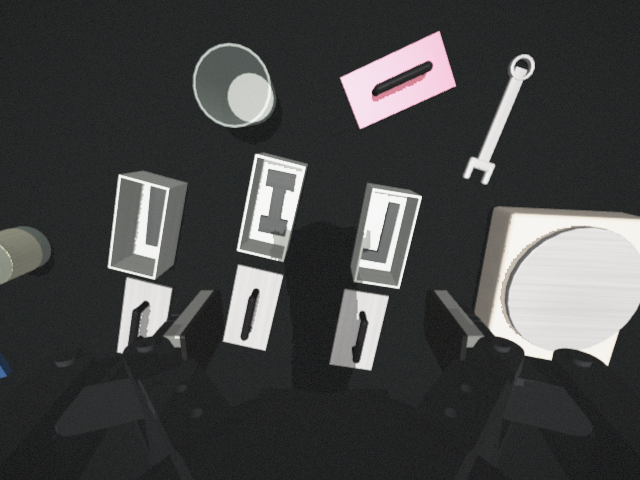

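All lids lie flat on the bench. The middle box (rim corners about (258,154), (307,165), (286,262), (237,250)) holds the waisted bar. The plate is at about (573,290), cut slightly by the picture's edge.

```bash
python3 - <<'E'
from h import *
import pickle
s,c=pickle.load(open("w2.pkl","rb"));im=np.load("w2.npy");g=cv2.cvtColor(im,cv2.COLOR_RGB2GRAY)
q=np.array([(258,154),(307,165),(286,262),(237,250)],np.float32)
r=cv2.cornerSubPix(g,q.reshape(-1,1,2).copy(),(4,4),(-1,-1),(3,50,.01))[:,0]
for rr in (q,r):
    P=cast(c,rr,.06);d=(P[0]-P[3])+(P[1]-P[2])
    print("box",P.mean(0).round(4),np.degrees(np.arctan2(d[1],d[0])).round(1),[np.linalg.norm(P[i]-P[(i+1)%4]).round(4) for i in range(4)])
def circ(P):
    A=np.c_[2*P,np.ones(len(P))];x=np.linalg.lstsq(A,(P**2).sum(1),rcond=None)[0];return x[:2],np.sqrt(x[2]+x[:2]@x[:2])
for n,i,cc,ctr in (("wrist",im,c,(573,290)),("scene",None,None,(206,169)),("side",None,None,(440,174))):
    if i is None: i=cams.get_image(n);cc=cams.calibration(n)
    b=i.astype(int);w=(b[:,:,0]-b[:,:,2]); w=cv2.GaussianBlur(w.astype(np.float32),(0,0),1.5)
    m=((w<6)&(b.min(2)>90)).astype(np.uint8)
    m=cv2.morphologyEx(m,cv2.MORPH_OPEN,np.ones((3,3)))
    N,l=cv2.connectedComponents(m);k=(l==l[ctr[1],ctr[0]]).astype(np.uint8)
    C=max(cv2.findContours(k,0,1)[0],key=cv2.contourArea)
    C=cv2.convexHull(C)[:,0];C=C[(C[:,0]<630)]
    P=cast(cc,C,.08);o,R=circ(P)
    for _ in range(3):
        e=abs(np.linalg.norm(P-o,axis=1)-R);P=P[e<=max(.002,np.percentile(e,80))];o,R=circ(P)
    print(n,o.round(4),R.round(4),len(P),k.sum())
E
```

```text
box [0.6324 0.1177] -14.2 [np.float64(0.0621), np.float64(0.1322), np.float64(0.0674), np.float64(0.1298)]
box [0.6324 0.1204] -14.2 [np.float64(0.0655), np.float64(0.1318), np.float64(0.0639), np.float64(0.1299)]
wrist [ 0.5262 -0.2823] 0.0905 35 13202
scene [ 0.5296 -0.2837] 0.0915 16 1968
side [ 0.4975 -0.2543] 0.128 11 3058
```

Call:
move_arm(slide=[[-16, -55, 30], [-16, -69, 90], [-16, -69, 150], [-16, -69, 210], [-16, -69, 240], [-16, -69, 240], [-16, -69, 290], [-16, -69, 325], [-16, -69, 334], [-16, -69, 334], [-16, -69, 334], [-16, -69, 334], [-16, -69, 334], [-16, -69, 334], [-16, -69, 334]], rotation=[[0, 0, 0.125], [0, 0, 0.25], [0, 0, 0.25], [0, 0, 0.25], [0, 0, 0.25], [0, 0, 0.25], [0, 0, 0.25], [0, 0, 0.25], [0, 0, 0.25], [0, 0, 0.25], [0, 0, 0.25], [0, 0, 0.25], [0, 0, 0.25], [0, 0, 0.25], [0, 0, 0.25]], claw=[0, 0, 0, 0, 0, 0, 0, 0, 0, 0, 255, 255, 255, 255, 255], grip_force=60)

```text
t: 18.52
position: [0.6339, 0.1193, 0.0173]
tool_rot: [-179.9, -0.1, -14.3]
ft_force: [-2.8, 0.7, 12.9]
gripper_width: 0.0633
grip_force: 65.8
```

Call:
move_arm(slide=[[0, 0, -8], [0, 0, -20], [0, 0, -45], [0, 0, -80], [0, 0, -115], [0, 0, -130], [0, 15, -130], [-1, 45, -130], [-1, 90, -130], [-2, 135, -130], [-2, 180, -130], [-2, 225, -130], [-3, 270, -130], [-3, 315, -130], [-4, 355, -130], [-4, 385, -130], [-4, 405, -130], [-4, 416, -130], [-4, 416, -130], [-4, 416, -130]], rotation=[[0, 0, 0], [0, 0, 0], [0, 0, 0], [0, 0, 0], [0, 0, 0], [0, 0, 0], [0, 0, 0], [0, 0, 0], [0, 0, 0], [0, 0, 0], [0, 0, 0], [0, 0, 0], [0, 0, 0], [0, 0, 0], [0, 0, 0], [0, 0, 0], [0, 0, 0], [0, 0, 0], [0, 0, 0], [0, 0, 0]], claw=[255, 255, 255, 255, 255, 255, 255, 255, 255, 255, 255, 255, 255, 255, 255, 255, 255, 255, 255, 255])

```text
t: 21.02
position: [0.5269, -0.282, 0.1452]
tool_rot: [-180.0, 0.0, -14.2]
ft_force: [0.3, 0.1, -4.5]
gripper_width: 0.0634
grip_force: 67.6
```

```bash
python3 - <<'E'
from h import *
s=observe();print(s["position"],s["tool_rot"],s["gripper_width"],s["ft_force"])
a=cams.get_image("wrist");b=cams.get_image("side")[100:340,280:600];b=cv2.resize(b,(400,300));a=cv2.resize(a,(400,300))
cv2.imwrite("pics/c3.png",np.hstack([a,b])[:,:,::-1])
E
```

```text
[ 0.5269341  -0.28204507  0.14518502] [-1.79956070e+02  9.93273458e-03 -1.42032859e+01] 0.06339003793527923 [ 0.2911692   0.14300646 -4.54462566]
```

View pics/c3.png

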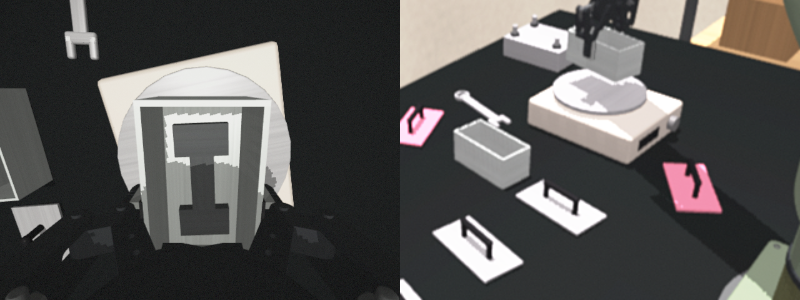

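The box is held level over the plate with the bar in it (left view, bar at about (200,180)). Next I lower it slowly.

Call:
move_arm(slide=[[0, 0, 12], [0, 0, 24], [0, 0, 34], [0, 0, 40], [0, 0, 43], [0, 0, 45], [0, 0, 46], [0, 0, 47], [0, 0, 47]], rotation=[[0, 0, 0], [0, 0, 0], [0, 0, 0], [0, 0, 0], [0, 0, 0], [0, 0, 0], [0, 0, 0], [0, 0, 0], [0, 0, 0]], claw=[255, 255, 255, 255, 255, 255, 255, 255, 255])

```text
t: 22.25
position: [0.5266, -0.2832, 0.0983]
tool_rot: [-180.0, -0.0, -14.3]
ft_force: [0.1, -0.0, -4.8]
gripper_width: 0.0636
grip_force: 67.5
```

Call:
move_arm(slide=[[0, 0, 0.5], [0, 0, 1], [0, 0, 1.5], [0, 0, 2], [0, 0, 2]], rotation=[[0, 0, 0], [0, 0, 0], [0, 0, 0], [0, 0, 0], [0, 0, 0]], claw=[255, 255, 255, 255, 255])

```text
t: 22.88
position: [0.5265, -0.2833, 0.0973]
tool_rot: [-180.0, -0.0, -14.3]
ft_force: [-7.1, 2.4, 16.2]
gripper_width: 0.0634
grip_force: 69.8
```

Call:
move_arm(slide=[[0, 0, -1], [0, 0, -1], [0, 0, -1], [0, 0, -1], [0, 0, -1], [0, 0, -20], [0, 0, -60], [0, 0, -120], [0, 0, -180], [0, 0, -200], [0, 0, -200]], rotation=[[0, 0, 0], [0, 0, 0], [0, 0, 0], [0, 0, 0], [0, 0, 0], [0, 0, 0], [0, 0, 0], [0, 0, 0], [0, 0, 0], [0, 0, 0], [0, 0, 0]], claw=[30, 0, 0, 0, 0, 0, 0, 0, 0, 0, 0])

```text
t: 24.25
position: [0.5268, -0.2834, 0.2975]
tool_rot: [180.0, -0.1, -14.3]
ft_force: [-0.0, -0.3, -1.3]
gripper_width: 0.0854
grip_force: 0.0
```

```bash
python3 - <<'E'
from h import *
s=observe();c=cams.calibration("wrist")
a=cams.get_image("wrist");b=cams.get_image("side")[100:400,180:580];a2=cv2.resize(a,(400,300))
cv2.imwrite("pics/c4.png",np.hstack([a2,b])[:,:,::-1])
import pickle;pickle.dump((c,a),open("w4.pkl","wb"))
print(s["position"],s["ft_force"],s["gripper_width"])
E
```

```text
[ 0.52682078 -0.28342136  0.29745815] [-0.03862242 -0.33252516 -1.30682731] 0.08543455254775731
```

View pics/c4.png

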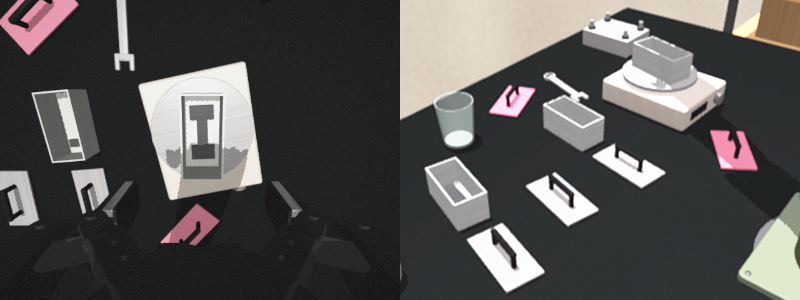

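The box stands level and centred on the plate with the bar inside. The lids lie flat and the other boxes have not moved.

```bash
python3 -c "
from workcell import workorder
print(workorder.finish_job())"
```

```text
the job is handed in; nothing more can be done
None
```

The job is handed in at about 24 s, but the hand-in returned no verdict. In the last pictures all three lids lie flat on the bench, handles up, the waisted bar's box stands level and centred on the hotplate's plate, and everything else in view looks in place.

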